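# Pump up the varnish sprayer

### The arm

A 6-joint arm with a two-finger parallel gripper is mounted at the origin on the work surface. World frame = base frame: x ahead of the robot, y to its left, z up, the work surface at z = 0. Lengths are in mm, angles in rad, forces in N, time in s.
With the tool pointing down it reaches from about 300 to 875 mm from the base axis. Payload 6.4 kg.
Tool frame: the origin (TCP) lies midway between the tips of the shut fingers; the grasp point (between the pads) lies 19 mm behind it (env.grasp_offset is the distance from the TCP to the grasp point, in mm); z points along the fingers, y is the line along which they close (so a half turn about z gives the same grasp; the last joint's range is limited). The gripper opens to 85 mm and grips with 20 to 120 N. Pads are 22 mm wide; open, the fingers measure 114 mm over their backs; the gripper's body (76 mm by 85 mm) begins 54 mm behind the grasp point. The pads swing forward as they close: fully open they stand 13 mm farther back than shut.
Start: joints at [-1.47, 0.181, 1.607, -0, 1.354, -0.206], TCP at [173.672, -548.16, 231.288] pointing down, gripper open.
Joint ranges: [-2.99, 2.99], [-0.89, 2.07], [0.3, 2.58], [-1.14, 4.28], [0, 2.63], [-3.12, 3.12]. Speed limits (rad/s): [2.57, 2.57, 3.01, 3.14, 3.14, 3.14].

### API

Orientations are given as a rotation vector (axis times angle).
In Python, from workcell import env, cams, job gives the robot as it stands. The module is installed in compiled form; this text tells all that it offers.
- The arm moves only by the tool play_rows, never from a script. Its argument "targets" is a list of rows, each a list of 3 entries, a list of its own where there are three numbers: the shift along the tool's x, y, z in cm, then the turn, a rotation vector about the tool's x, y, z in degrees, then the closure, from 0 (fully open) to 1 (shut). In form: [[[tx, ty, tz], [wx, wy, wz], grip], ...]. A call has 1 to 10 rows; each row shifts and turns the commanded pose from where the row before left it, along the tool's axes as they then stand; what a row does not reach is not made up. A row lasts 1/10 s, in which the tool goes at most 50 mm and 8.59 degrees, less where a joint would pass 70% of its speed; a pose out of reach is approached as far as the arm can. A call is refused whole if a number of a shift passes 5 or a number of a turn 8.59, either way. A call with a gripper value outside its range is refused whole. The fingers move at their own pace and stop on an object; the grip force is fixed at half the most. Time passes only in rows, so rows that do not move let the fingers close. It gives the time, the measured TCP pose, the force, the opening and the grip force at its end, in the units of the state.
- env.read_state(): the state, without advancing time (a new reading comes with each control period).
- cams.snapshot(name): name is "scene" or "side" or "wrist"; returns the picture (384x512x3 uint8, blue, green, red); there is no depth.
- cams.get_calibration(name): a dict with "intrinsics" (3x3 intrinsics, pixels), "rvec" (rotation vector, rad) and "tvec" (3), from world to camera coordinates, as OpenCV has them; the wrist camera has in their place "T_tool_cam" (4x4, takes a point from camera to tool coordinates, whose origin is the TCP and whose axes are the flange's). Camera axes: x right, y down, z forward; pixel columns grow to the right and rows downward; lengths in mm; the calibration is good to about 2 mm. A picture is of the moment at which its call begins: read the wrist's pose just before it. get_calibration takes no time and is no camera call.
- job.hand_in(): hands the job in; it is judged then, once.
The state is a dict: "time": time; "joints": joint angles; "joint_velocities": joint speeds; "tau": joint torques, N m; "eef_pos": TCP position; "tcp_rot": TCP orientation; "wrist_force": force on the tool from outside, world axes, zero at the start; "ft_torque": the same for the moment, N m; "finger_gap": finger opening in mm; "grip_force": force on a finger pad.
Only numpy, scipy, OpenCV 4.12 (cv2) and the standard library are available. Lean on these libraries where they do the work, as an engineer would, in place of code of your own. Each camera call takes 0.05 s, during which the arm holds its last target. There are 200 camera calls.

### The job

The finished masks are to be varnished: pump up the hand sprayer. With the fingertips, press the palm knob on top of it fully down and let it spring back up, stroke after stroke, until the white pressure pin beside it stands fully out and rises no further. Leave the sprayer standing where it is without lifting or tipping it, keep off the pin, end with the knob fully up, and leave the masks, brushes and dish undisturbed.

Things in the scene. Friction and masses are not known exactly. Their poses are not given: they have to be found in the camera images.
- sprayer: Hand-pump pressure sprayer for varnish, 1 litre, 0.9 kg, standing loose on the table: round white tank 110 mm across, black screw collar (74 mm across, 140 to 162 mm up), grey head; total height 261 mm. Origin: centre of the underside, on the pump's axis; z up. A brass-nosed spray arm points to its -y, a pistol grip with a thumb lever to its +y (both within 110 mm of the axis, below 195 mm), the pressure pin's housing stands on its +x side.
- pump_knob (a joint): Stroke of the pump: the black mushroom palm knob (45 mm across, 25 mm tall) on top of the sprayer, on its axis, on a steel rod. 0 = fully up, 0.030 m = fully down (stop). A return spring carries it up by itself: about 5 N at the top to 10 N at the bottom. A stroke counts when the knob goes down 24 mm or more and then comes up again to within 5 mm of the top; at most 4 mm of pin per stroke, so 4 to 6 strokes are needed.
- knob_top (a point): Centre of the knob's nearly flat top, moving with it; 261 mm above the table when the knob is up, 231 mm when fully down. The flat is 20 mm across, then gently rounded.
- pressure_pin: White pressure pin, 9 mm thick, upright in a black round housing (21 mm across, top 178 mm above the table) 46 mm from the pump axis on the sprayer's +x side. It starts 0 to 8 mm out and rises about 4 mm with each stroke (less on the first); it stays where it is between strokes. Origin on the pin's axis, 2 mm below its tip.
- pin_tip (a point): Tip of the pressure pin: 180 mm above the sprayer's underside when the pin is in, about 204 mm (24 mm out) when it is fully out. Fully out it rises no further, and extra strokes do no harm.
- mask_bench: The paper-pulp mask, its hair not yet painted, lying face up on the table under the sprayer's spray arm. 106 x 91 mm, 32 mm high. Origin: centre of its underside.
- paint_dish: Small white dish, 120 mm across, 15 mm high, with black paint, beyond the sprayer. Origin: centre of its underside.
- brush: Thin paint brush, 180 mm long, 8 mm thick, lying on the table beside the dish. Origin: centre of its underside.
- brush_jar: Glass jar, 66 mm across and 85 mm high, with brushes standing in it to 195 mm, beside the sprayer's pistol grip. Origin: centre of its underside.
- mask_1: Paper-pulp mask lying face up on the wire drying rack to one side of the table. 106 x 91 mm, 32 mm high. Origin: centre of its underside.
- mask_2: Paper-pulp mask lying face up on the wire drying rack to one side of the table. 106 x 91 mm, 32 mm high. Origin: centre of its underside.
- mask_3: Paper-pulp mask lying face up on the wire drying rack to one side of the table. 106 x 91 mm, 32 mm high. Origin: centre of its underside.
- mask_4: Paper-pulp mask lying face up on the wire drying rack to one side of the table. 106 x 91 mm, 32 mm high. Origin: centre of its underside.

How it is judged:
By the outcome, as a careful person would: the job done as asked, in the order asked, and still so for the second after the job is handed in, with the robot touching nothing.
It also fails if it takes over 51 s, if anything falls off the work surface, if the arm or the gripper's body presses on something with over 40 N, if the wrist force passes 120 N, or if a joint passes its speed limit or range.

## Working session

There is one attempt and no reset: what is moved stays moved. The work goes in short steps, Python scripts to look and compute and a tool call to move; the robot and the scene stay as the last step left them, time stands still between calls to the robot, and variables do not carry over. Pictures are saved under pics/ and viewed, at most 10 in all, crops included, and the job is handed in when it is done.

Besides the shell and the picture viewer there is one more tool, called after "Emit:" in YAML: its name, and indented under it one key for each argument. play_rows: Moves the arm, as the interface text tells. Its arguments: {"type":"object","properties":{"targets":{"type":"array"}},"required":["targets"]}

```bash
mkdir -p pics
python3 - <<'E'
from workcell import env,cams,job
import cv2,numpy as np
s=env.read_state();print(s['time'],s['eef_pos'],s['tcp_rot'],s['wrist_force'])
a=cams.snapshot('scene');b=cams.snapshot('side')
cv2.imwrite('pics/scene.png',a);cv2.imwrite('pics/side.png',b)
for n in('scene','side'):
  c=cams.get_calibration(n);R=cv2.Rodrigues(np.array(c['rvec'],float))[0];print(n,(-R.T@np.array(c['tvec']).reshape(3)).round(),c['intrinsics'])
E
```

```text
0.0 [ 173.63448589 -547.58750932  230.39548241] [-3.10298750e+00 -4.79822360e-01 -1.48226532e-04] [ 0.13680405 -0.62681802  0.02982393]
scene [1092.  895.  897.] [[376.15639082   0.         254.67220326]
 [  0.         376.15639082 195.18634021]
 [  0.           0.           1.        ]]
side [ 47. 706. 977.] [[347.96242857   0.         251.25027166]
 [  0.         347.96242857 190.58033543]
 [  0.           0.           1.        ]]
```

View pics/scene.png

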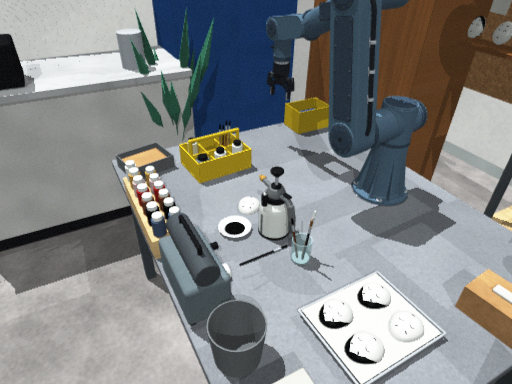

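View pics/side.png

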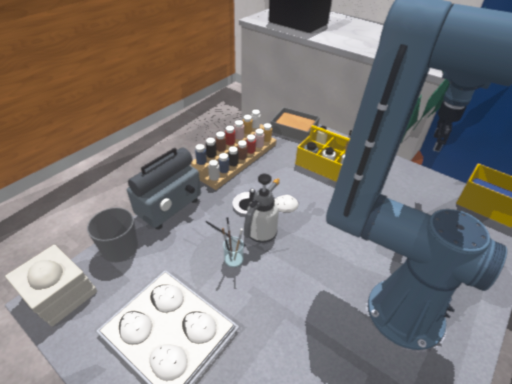

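The knob shows at about (277,172) in the scene picture and (264,180) in the side picture. The jar is beside the grip. I'll enlarge both to get a finer position.

Run:
```python
import cv2,numpy as np
a=cv2.imread('pics/scene.png')[155:255,235:325];b=cv2.imread('pics/side.png')[165:265,215:305]
cv2.imwrite('pics/z.png',np.hstack([cv2.resize(i,None,fx=4.4,fy=5,interpolation=2) if 0 else cv2.resize(i,(396,440),interpolation=2) for i in(a,b)]))
```

```text
(no output)
```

View pics/z.png

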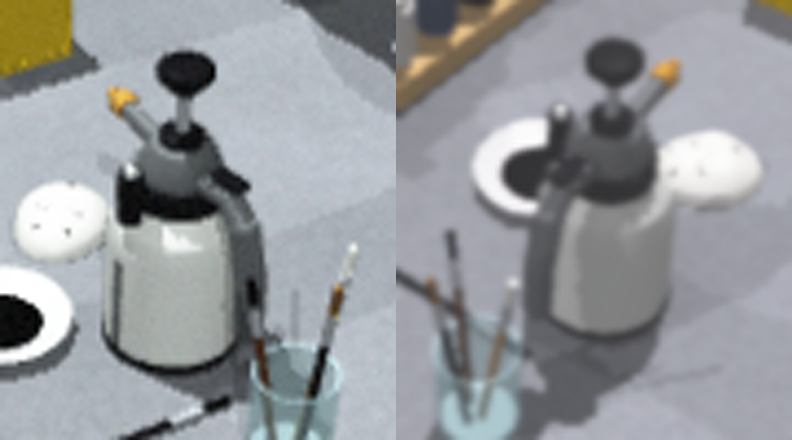

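```bash
cat > h.py <<'E'
from workcell import env,cams,job
import cv2,numpy as np
from scipy.spatial.transform import Rotation as Ro
def cam(n):
  c=cams.get_calibration(n);R=cv2.Rodrigues(np.array(c['rvec'],float))[0];return np.array(c['intrinsics']),R,np.array(c['tvec']).reshape(3)
def atz(n,p,z):
  K,R,t=cam(n);o=-R.T@t;d=R.T@np.linalg.inv(K)@np.array([*p,1.]);return o+d*(z-o[2])/d[2]
def tri(p,q):
  P=[np.array(K)@np.c_[R,t] for K,R,t in(cam('scene'),cam('side'))]
  X=cv2.triangulatePoints(P[0],P[1],np.array(p,float),np.array(q,float)).ravel();return X[:3]/X[3]
def move(target):
  s=env.read_state();R=Ro.from_rotvec(s['tcp_rot']);print('pos',s['eef_pos'].round(1),'toolshift cm',(R.inv().apply(np.array(target)-s['eef_pos'])/10).round(2),'F',s['wrist_force'].round(1),'t',s['time'],R.as_matrix().round(3))
E
python3 - <<'E'
from h import *
k=tri((277.3,170.2),(264.5,178.4));print('knob',k)
print(atz('scene',(277.3,170.2),258),atz('side',(264.5,178.4),258))
print('pin',tri((263.9,194.1),(252.3,190)))
print('base',[atz('scene',(235+170/4.4,155+330/4.4),0),atz('side',(215+212/4.4,165+300/4.4),0)])
print('jartips',tri((315,211),(0,0)) if 0 else atz('scene',(315,211),195))
move([k[0],k[1],300]);print(env.read_state()['finger_gap'], cams.get_calibration('wrist'))
E
```

```text
knob [528.81097933  22.5397172  254.47931413]
[531.3600282   25.40328309 258.        ] [525.55004577  27.70009179 258.        ]
pin [576.24457603  23.13034731 175.74034321]
base [array([528.71902492,  21.11199701,   0.        ]), array([516.46815989,  29.32962468,   0.        ])]
jartips [494.55941297 192.72445905 195.        ]
pos [ 173.6 -547.7  230.5] toolshift cm [ 51.08 -43.64  -6.87] F [ 0.2 -0.   0.5] t 0.1 [[ 0.953  0.302 -0.   ]
 [ 0.302 -0.953  0.002]
 [ 0.    -0.001 -1.   ]]
85.23168135710274 {'intrinsics': array([[340.88570163,   0.        , 255.33715984],
       [  0.        , 340.88570163, 192.19319643],
       [  0.        ,   0.        ,   1.        ]]), 'T_tool_cam': array([[ 1.13038784e-03, -9.59902953e-01, -2.80330238e-01,
         7.13560308e+01],
       [ 9.99998728e-01,  7.69723839e-04,  1.39666067e-03,
        -2.14697788e-01],
       [-1.12488184e-03, -2.80331460e-01,  9.59902603e-01,
        -1.42425833e+02],
       [ 0.00000000e+00,  0.00000000e+00,  0.00000000e+00,
         1.00000000e+00]])}
```

Emit:
play_rows:
  targets:
    - [[1,-1,-1.5],[0,0,0],1]
    - [[2.5,-2.2,-1.5],[0,0,0],1]
    - [[2.8,-2.4,-1.5],[0,0,0],1]
    - [[2.8,-2.4,-1.5],[0,0,0],1]
    - [[2.8,-2.4,-1.5],[0,0,0],1]
    - [[2.8,-2.4,-1],[0,0,0],1]
    - [[2.8,-2.4,-1],[0,0,0],1]
    - [[2.8,-2.4,-0.5],[0,0,0],1]
    - [[2.8,-2.4,0],[0,0,0],1]
    - [[2.8,-2.4,0],[0,0,0],1]

```text
time: 1.1
eef_pos: [353.4, -255.0, 331.3]
tcp_rot: [3.105, 0.48, 0.0]
wrist_force: [0.5, -0.1, 0.1]
finger_gap: -0.1
grip_force: 0.0
```

Emit:
play_rows:
  targets:
    - [[2.8,-2.4,0],[0,0,0],1]
    - [[2.8,-2.4,0],[0,0,0],1]
    - [[2.8,-2.4,0],[0,0,0],1]
    - [[2.8,-2.4,0],[0,0,0],1]
    - [[2.8,-2.4,0],[0,0,0],1]
    - [[2.8,-2.4,0],[0,0,0],1]
    - [[2.0,-1.8,0],[0,0,0],1]
    - [[1.0,-1.2,0],[0,0,0],1]
    - [[0,0,0],[0,0,0],1]
    - [[0,0,0],[0,0,0],1]

```text
time: 2.1
eef_pos: [488.8, -30.8, 330.9]
tcp_rot: [3.104, 0.481, -0.002]
wrist_force: [-0.3, -0.0, 0.8]
finger_gap: 0.1
grip_force: 0.0
```

Run:
```python
from h import *
move([528,25,300]);s=env.read_state();print(s['finger_gap'])
cv2.imwrite('pics/w1.png',cams.snapshot('wrist'))
```

```text
pos [488.8 -30.8 330.9] toolshift cm [ 5.43 -4.13  3.08] F [-0.3 -0.   0.8] t 2.1 [[ 0.953  0.303 -0.001]
 [ 0.303 -0.953 -0.   ]
 [-0.001 -0.    -1.   ]]
0.08202241506981744
```

View pics/w1.png

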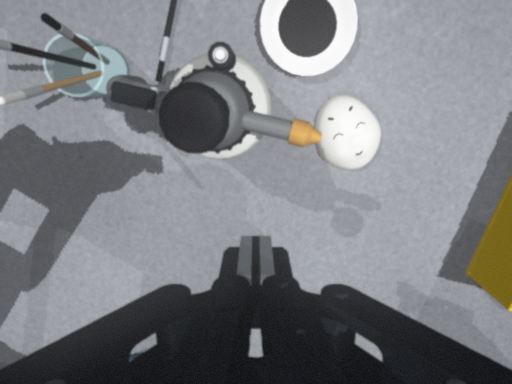

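The wrist view shows the knob's disc centred at (194,117) and the white pin at (221,55). The collar and jar are clear of the approach.

Run:
```python
from h import *
s=env.read_state();R=Ro.from_rotvec(s['tcp_rot']).as_matrix();c=cams.get_calibration('wrist');T=np.array(c['T_tool_cam']);K=np.array(c['intrinsics'])
def w(p,z):
  o=R@T[:3,3]+s['eef_pos'];d=R@T[:3,:3]@np.linalg.inv(K)@np.array([*p,1.]);return o+d*(z-o[2])/d[2]
k=w((194,117),254);print(k,w((221,55),182));move([k[0],k[1],264])
```

```text
[531.0165786   22.62771967 254.        ] [575.86789008  24.9723712  182.        ]
pos [488.8 -31.2 331. ] toolshift cm [ 5.66 -3.86  6.7 ] F [ 0.5 -0.1  0.2] t 2.15 [[ 0.953  0.302 -0.001]
 [ 0.302 -0.953 -0.   ]
 [-0.001  0.    -1.   ]]
```

Emit:
play_rows:
  targets:
    - [[2,-1.3,0],[0,0,0],1]
    - [[2,-1.3,0.5],[0,0,0],1]
    - [[1.65,-1.25,1.5],[0,0,0],1]
    - [[0,0,2],[0,0,0],1]
    - [[0,0,1.5],[0,0,0],1]
    - [[0,0,0.8],[0,0,0],1]
    - [[0,0,0],[0,0,0],1]

```text
time: 2.85
eef_pos: [530.5, 22.3, 267.1]
tcp_rot: [-3.104, -0.478, 0.004]
wrist_force: [0.1, 0.0, 0.0]
finger_gap: 0.2
grip_force: 0.0
```

Run:
```python
from h import *
move([530,23,234])
a=cams.snapshot('scene')[140:230,235:325];b=cams.snapshot('side')[150:240,215:305]
cv2.imwrite('pics/z2.png',np.hstack([cv2.resize(i,(396,396),interpolation=2) for i in(a,b)]))
```

```text
pos [530.5  22.3 267.1] toolshift cm [-0.02 -0.08  3.31] F [0.1 0.  0. ] t 2.85 [[ 0.954  0.301 -0.002]
 [ 0.301 -0.954  0.   ]
 [-0.002 -0.001 -1.   ]]
```

View pics/z2.png

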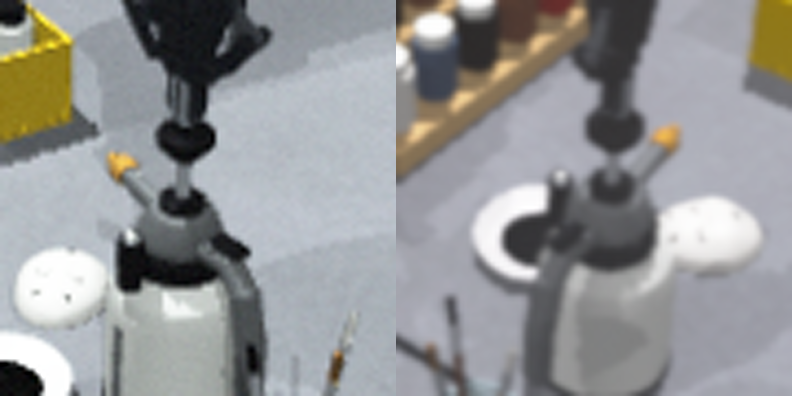

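The fingertips are centred just above the knob in both views: fingers at (186,110) over the knob at (186,137), and (614,100) over (614,127). First stroke next, slowly.

Emit:
play_rows:
  targets:
    - [[0,0,0.6],[0,0,0],1]
    - [[0,0,0.8],[0,0,0],1]
    - [[0,0,0.8],[0,0,0],1]
    - [[0,0,0.7],[0,0,0],1]
    - [[0,0,0.5],[0,0,0],1]
    - [[0,0,0],[0,0,0],1]
    - [[0,0,0],[0,0,0],1]

```text
time: 3.65
eef_pos: [532.5, 22.6, 236.0]
tcp_rot: [3.103, 0.48, 0.005]
wrist_force: [-1.2, -0.3, 8.8]
finger_gap: 0.2
grip_force: 4.6
```

Emit:
play_rows:
  targets:
    - [[0,0,0.3],[0,0,0],1]
    - [[0,0,0.3],[0,0,0],1]
    - [[0,0,0],[0,0,0],1]
    - [[0,0,0],[0,0,0],1]

```text
time: 4.05
eef_pos: [532.7, 22.6, 231.0]
tcp_rot: [3.103, 0.48, 0.006]
wrist_force: [-3.1, -0.4, 13.5]
finger_gap: 0.2
grip_force: 6.9
```

Emit:
play_rows:
  targets:
    - [[0,0,-1.0],[0,0,0],1]
    - [[0,0,-1.2],[0,0,0],1]
    - [[0,0,-1.0],[0,0,0],1]
    - [[0,0,-0.8],[0,0,0],1]
    - [[0,0,0],[0,0,0],1]
    - [[0,0,0],[0,0,0],1]

```text
time: 4.65
eef_pos: [531.0, 23.2, 267.6]
tcp_rot: [-3.104, -0.48, 0.001]
wrist_force: [-0.5, 0.4, -0.2]
finger_gap: 0.3
grip_force: 0.0
```

Run:
```python
from h import *
move([530,23,266])
a=cams.snapshot('scene')[140:230,235:325];b=cams.snapshot('side')[150:240,215:305]
cv2.imwrite('pics/z3.png',np.hstack([cv2.resize(i,(396,396),interpolation=2) for i in(a,b)]))
```

```text
pos [531.   23.2 267.6] toolshift cm [-0.1  -0.02  0.16] F [-0.5  0.4 -0.2] t 4.65 [[ 0.953  0.302 -0.001]
 [ 0.302 -0.953  0.   ]
 [-0.001 -0.001 -1.   ]]
```

View pics/z3.png

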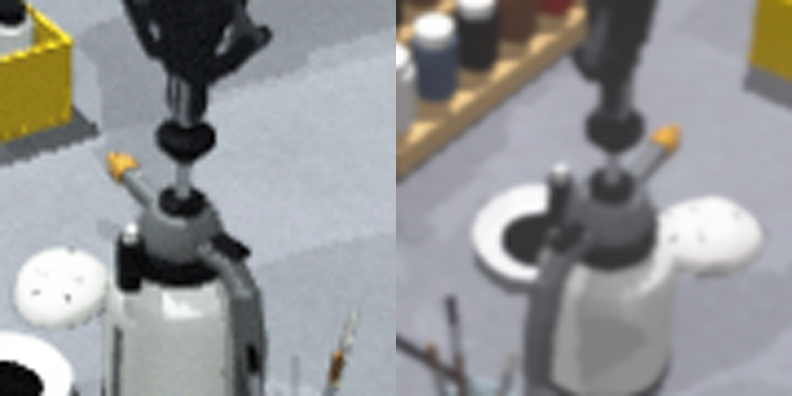

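The sprayer hasn't moved, the knob is back up, and the pin has risen slightly (scene (131,235), side (560,172)). Repeating the stroke.

Emit:
play_rows:
  targets:
    - [[-0.1,0,0.8],[0,0,0],1]
    - [[0,0,0.9],[0,0,0],1]
    - [[0,0,0.9],[0,0,0],1]
    - [[0,0,0.8],[0,0,0],1]
    - [[0,0,0.4],[0,0,0],1]
    - [[0,0,0.2],[0,0,0],1]
    - [[0,0,0],[0,0,0],1]
    - [[0,0,0],[0,0,0],1]
    - [[0,0,0],[0,0,0],1]

```text
time: 5.65
eef_pos: [531.6, 22.6, 231.1]
tcp_rot: [3.103, 0.48, 0.006]
wrist_force: [-4.8, 0.7, 18.2]
finger_gap: -0.0
grip_force: 9.5
```

Emit:
play_rows:
  targets:
    - [[0,0,-1.0],[0,0,0],1]
    - [[0,0,-1.2],[0,0,0],1]
    - [[0,0,-1.0],[0,0,0],1]
    - [[0.1,0,-0.8],[0,0,0],1]
    - [[0,0,0],[0,0,0],1]
    - [[0,0,0],[0,0,0],1]

```text
time: 6.25
eef_pos: [530.9, 23.1, 267.2]
tcp_rot: [-3.104, -0.48, 0.002]
wrist_force: [-0.7, 0.6, -0.8]
finger_gap: -0.0
grip_force: 0.0
```

Emit:
play_rows:
  targets:
    - [[-0.1,0,0.8],[0,0,0],1]
    - [[0,0,0.9],[0,0,0],1]
    - [[0,0,0.9],[0,0,0],1]
    - [[0,0,0.8],[0,0,0],1]
    - [[0,0,0.4],[0,0,0],1]
    - [[0,0,0.2],[0,0,0],1]
    - [[0,0,0],[0,0,0],1]
    - [[0,0,0],[0,0,0],1]
    - [[0,0,0],[0,0,0],1]

```text
time: 7.15
eef_pos: [531.6, 22.6, 231.0]
tcp_rot: [3.103, 0.48, 0.006]
wrist_force: [-5.0, -0.1, 20.6]
finger_gap: -0.1
grip_force: 10.2
```

Emit:
play_rows:
  targets:
    - [[0,0,-1.0],[0,0,0],1]
    - [[0,0,-1.2],[0,0,0],1]
    - [[0,0,-1.0],[0,0,0],1]
    - [[0.1,0,-0.8],[0,0,0],1]
    - [[0,0,0],[0,0,0],1]
    - [[0,0,0],[0,0,0],1]

```text
time: 7.75
eef_pos: [530.8, 23.1, 267.1]
tcp_rot: [-3.104, -0.48, 0.003]
wrist_force: [-0.1, -0.7, 0.7]
finger_gap: -0.1
grip_force: 0.0
```

Emit:
play_rows:
  targets:
    - [[-0.1,0,0.8],[0,0,0],1]
    - [[0,0,0.9],[0,0,0],1]
    - [[0,0,0.9],[0,0,0],1]
    - [[0,0,0.8],[0,0,0],1]
    - [[0,0,0.4],[0,0,0],1]
    - [[0,0,0.2],[0,0,0],1]
    - [[0,0,0],[0,0,0],1]
    - [[0,0,0],[0,0,0],1]

```text
time: 8.55
eef_pos: [531.6, 22.6, 231.0]
tcp_rot: [3.103, 0.48, 0.006]
wrist_force: [-5.2, 1.4, 20.6]
finger_gap: 0.1
grip_force: 10.3
```

Emit:
play_rows:
  targets:
    - [[0,0,-1.0],[0,0,0],1]
    - [[0,0,-1.2],[0,0,0],1]
    - [[0,0,-1.0],[0,0,0],1]
    - [[0.1,0,-0.8],[0,0,0],1]
    - [[0,0,0],[0,0,0],1]
    - [[0,0,0],[0,0,0],1]

```text
time: 9.15
eef_pos: [530.8, 23.1, 267.1]
tcp_rot: [-3.104, -0.48, 0.003]
wrist_force: [0.4, -0.5, -0.8]
finger_gap: 0.1
grip_force: 0.0
```

Emit:
play_rows:
  targets:
    - [[-0.1,0,0.8],[0,0,0],1]
    - [[0,0,0.9],[0,0,0],1]
    - [[0,0,0.9],[0,0,0],1]
    - [[0,0,0.8],[0,0,0],1]
    - [[0,0,0.4],[0,0,0],1]
    - [[0,0,0.2],[0,0,0],1]
    - [[0,0,0],[0,0,0],1]
    - [[0,0,0],[0,0,0],1]

```text
time: 9.95
eef_pos: [531.6, 22.6, 231.0]
tcp_rot: [3.103, 0.48, 0.006]
wrist_force: [-4.3, 0.0, 19.9]
finger_gap: -0.2
grip_force: 10.3
```

Emit:
play_rows:
  targets:
    - [[0,0,-1.0],[0,0,0],1]
    - [[0,0,-1.2],[0,0,0],1]
    - [[0,0,-1.0],[0,0,0],1]
    - [[0.1,0,-0.8],[0,0,0],1]
    - [[0,0,0],[0,0,0],1]
    - [[0,0,0],[0,0,0],1]

```text
time: 10.55
eef_pos: [530.8, 23.1, 267.1]
tcp_rot: [-3.104, -0.48, 0.003]
wrist_force: [-0.2, -0.6, -0.1]
finger_gap: -0.1
grip_force: 0.0
```

Run:
```python
from h import *
move([530,23,266])
a=cams.snapshot('scene')[140:230,235:325];b=cams.snapshot('side')[150:240,215:305]
cv2.imwrite('pics/z4.png',np.hstack([cv2.resize(i,(396,396),interpolation=2) for i in(a,b)]))
```

```text
pos [530.8  23.1 267.1] toolshift cm [-0.08 -0.01  0.11] F [-0.2 -0.6 -0.1] t 10.55 [[ 0.953  0.302 -0.002]
 [ 0.302 -0.953  0.   ]
 [-0.002 -0.001 -1.   ]]
```

View pics/z4.png

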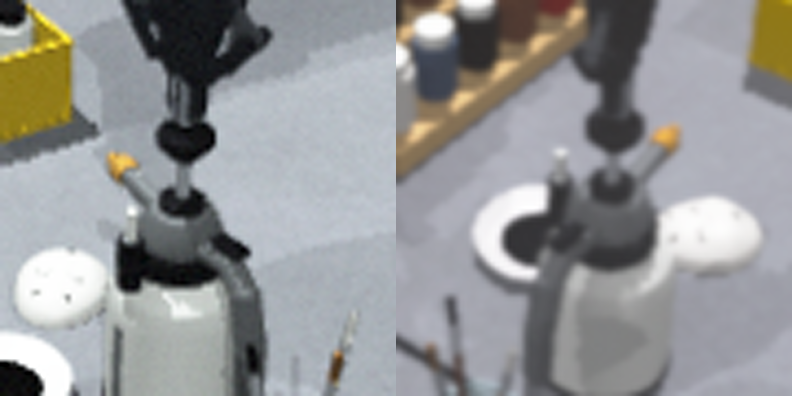

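After five strokes the pin tip is at (132,207) in the scene view, up from (131,233), and the sprayer is unmoved. Two more strokes, then measure, then one further to confirm it rises no more.

Emit:
play_rows:
  targets:
    - [[-0.1,0,0.8],[0,0,0],1]
    - [[0,0,0.9],[0,0,0],1]
    - [[0,0,0.9],[0,0,0],1]
    - [[0,0,0.8],[0,0,0],1]
    - [[0,0,0.4],[0,0,0],1]
    - [[0,0,0.2],[0,0,0],1]
    - [[0,0,0],[0,0,0],1]
    - [[0,0,0],[0,0,0],1]

```text
time: 11.45
eef_pos: [531.6, 22.6, 231.0]
tcp_rot: [3.103, 0.48, 0.006]
wrist_force: [-5.0, 1.0, 18.8]
finger_gap: 0.0
grip_force: 9.4
```

Emit:
play_rows:
  targets:
    - [[0,0,-1.0],[0,0,0],1]
    - [[0,0,-1.2],[0,0,0],1]
    - [[0,0,-1.0],[0,0,0],1]
    - [[0.1,0,-0.8],[0,0,0],1]
    - [[0,0,0],[0,0,0],1]
    - [[0,0,0],[0,0,0],1]

```text
time: 12.05
eef_pos: [530.9, 23.1, 267.2]
tcp_rot: [-3.104, -0.48, 0.002]
wrist_force: [0.4, -0.0, 0.3]
finger_gap: 0.1
grip_force: 0.0
```

Emit:
play_rows:
  targets:
    - [[-0.1,0,0.8],[0,0,0],1]
    - [[0,0,0.9],[0,0,0],1]
    - [[0,0,0.9],[0,0,0],1]
    - [[0,0,0.8],[0,0,0],1]
    - [[0,0,0.4],[0,0,0],1]
    - [[0,0,0.2],[0,0,0],1]
    - [[0,0,0],[0,0,0],1]
    - [[0,0,0],[0,0,0],1]

```text
time: 12.85
eef_pos: [531.6, 22.6, 231.0]
tcp_rot: [3.103, 0.48, 0.006]
wrist_force: [-5.0, 1.6, 20.7]
finger_gap: -0.2
grip_force: 10.3
```

Emit:
play_rows:
  targets:
    - [[0,0,-1.0],[0,0,0],1]
    - [[0,0,-1.2],[0,0,0],1]
    - [[0,0,-1.0],[0,0,0],1]
    - [[0.1,0,-0.8],[0,0,0],1]
    - [[0,0,0],[0,0,0],1]
    - [[0,0,0],[0,0,0],1]

```text
time: 13.45
eef_pos: [530.8, 23.1, 267.1]
tcp_rot: [-3.104, -0.48, 0.003]
wrist_force: [0.3, -1.2, 0.5]
finger_gap: 0.0
grip_force: 0.0
```

Run:
```python
from h import *
a=cams.snapshot('scene');cv2.imwrite('pics/s7.png',a)
```

Emit:
play_rows:
  targets:
    - [[-0.1,0,0.8],[0,0,0],1]
    - [[0,0,0.9],[0,0,0],1]
    - [[0,0,0.9],[0,0,0],1]
    - [[0,0,0.8],[0,0,0],1]
    - [[0,0,0.4],[0,0,0],1]
    - [[0,0,0.2],[0,0,0],1]
    - [[0,0,0],[0,0,0],1]
    - [[0,0,0],[0,0,0],1]

```text
time: 14.3
eef_pos: [531.6, 22.6, 231.0]
tcp_rot: [3.103, 0.48, 0.006]
wrist_force: [-4.8, 0.1, 19.4]
finger_gap: 0.1
grip_force: 9.8
```

Emit:
play_rows:
  targets:
    - [[0,0,-1.0],[0,0,0],1]
    - [[0,0,-1.2],[0,0,0],1]
    - [[0,0,-1.5],[0,0,0],1]
    - [[0,0,-2],[0,0,0],1]
    - [[0,0,-2],[0,0,0],1]
    - [[0,0,-1],[0,0,0],1]
    - [[0,0,0],[0,0,0],1]
    - [[0,0,0],[0,0,0],1]

```text
time: 15.1
eef_pos: [530.0, 22.8, 314.1]
tcp_rot: [-3.104, -0.48, 0.002]
wrist_force: [0.5, 0.1, -0.0]
finger_gap: -0.1
grip_force: 0.0
```

Run:
```python
from h import *
a=cv2.imread('pics/s7.png')[140:230,235:325];b=cams.snapshot('scene');cv2.imwrite('pics/s8.png',b);b=b[140:230,235:325]
for i in(a,b): print(i[40:60,28:32].mean(2).mean(1).round())
cv2.imwrite('pics/z5.png',np.hstack([cv2.resize(i,(396,396),interpolation=2) for i in(a,b)]))
print(env.read_state()['time'],env.read_state()['eef_pos'])
```

```text
[144. 128. 122. 128. 136. 158. 184. 211. 211. 165. 159. 157. 153. 144.
 138.  69.  21.  16.  16.  15.]
[144. 127. 124. 132. 140. 166. 194. 215. 212. 166. 157. 157. 152. 142.
 138.  71.  21.  15.  15.  17.]
15.15 [529.76467564  22.838389   313.78045762]
```

View pics/z5.png

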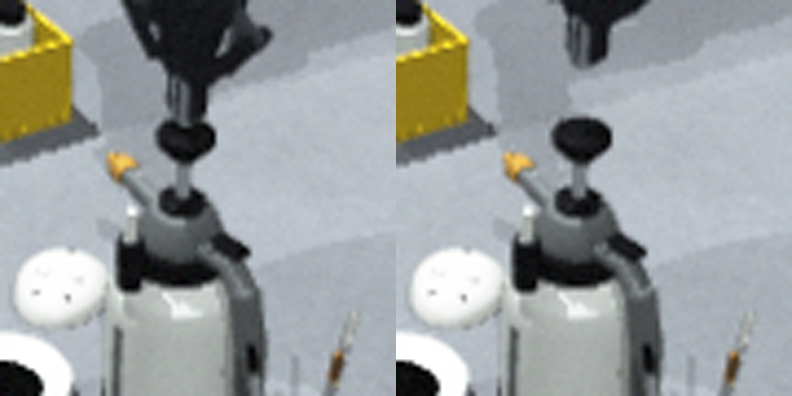

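The pin tip is at (132,207) both before and after the last stroke, so it rises no further. The knob is fully up, and the sprayer, mask and dish haven't moved.

Run:
```python
from h import *
print(atz('scene',(265,187),204)); print(job.hand_in())
```

```text
[573.44962284  22.97904034 204.        ]
the job is handed in; nothing more can be done
None
```

I pumped the sprayer with eight full strokes. The pin stands fully out (no change on the last stroke), the knob is fully up, the camera views showed nothing else moved, and I handed the job in at about 15 s.

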